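# Open the ink box and ease the tight cap off the ink jar

### The arm

A 6-joint arm with a two-finger parallel gripper is mounted at the origin on a cart in front of the work surface, level with it; the furniture and walls round the work are solid. World frame = base frame: x ahead of the robot, y to its left, z up, the work surface at z = 0. Lengths are in m, angles in rad, forces in N, time in s.
With the tool pointing down it reaches from about 0.35 to 0.85 m from the base axis. Payload 8.1 kg.
Tool frame: the origin (TCP) lies between the finger pads; the fingertips stand 14 mm ahead of it and the grasp point (between the pads) lies 5 mm behind it (robot.tip_reach is the z of the fingertips in the tool frame, in m); z points along the fingers, y is the line along which they close (so a half turn about z gives the same grasp; the last joint's range is limited). The gripper opens to 93 mm and grips with 3 to 60 N. Pads are 15 mm wide; open, the fingers measure 128 mm over their backs; the gripper's body (75 mm by 188 mm) begins 65 mm behind the grasp point.
Start: joints at [-1.255, 0.13, 1.488, -0, 1.523, -0.085], TCP at [0.234, -0.552, 0.233] pointing down, gripper open.
Joint ranges: [-2.96, 2.96], [-0.89, 2.26], [0.02, 2.5], [-1.34, 4.48], [0, 2.73], [-2.66, 2.66]. Speed limits (rad/s): [2.39, 2.39, 2.79, 3.14, 3.14, 3.14].

### API

Orientations are given as a rotation vector (axis times angle).
In Python, from plant import robot gives the robot as it stands. The module is installed in compiled form; this text tells all that it offers.
- The arm moves only by the shell command python3 -m handwheel 'ROWS' [FORCE]. ROWS is JSON, a list of rows, each a list of 7 numbers: the closure, from -1 (fully open) to 1 (shut), then the shift along the tool's x, y, z each as a share of 100 cm, from -1 to 1, then the turn, a rotation vector about the tool's x, y, z each as a share of 180 degrees, from -1 to 1. In form: [[grip, tx, ty, tz, rx, ry, rz], ...]. A call has 1 to 20 rows; each row is the pose to reach, as a shift and turn from the pose commanded when the call began, along the tool's axes at that moment, turning the shorter way round; what a row does not reach only later rows make up. A row lasts 1/8 s, in which the tool goes at most 62.5 mm and 10.7 degrees, less where a joint would pass 70% of its speed; a pose out of reach is approached as far as the arm can. A call with a number of a shift or a turn outside -1 to 1 is refused whole. A call with a gripper value outside its range is refused whole. The fingers move at their own pace and stop on an object; FORCE is the grip in N (left out, the last holds). Time passes only in rows, so rows that repeat a pose let the fingers close. It gives the time, the measured TCP pose, the force, the opening and the grip force at its end, in the units of the state.
- robot.read_state(): the state, without advancing time (a new reading comes with each control period).
- robot.read_camera(name): name is "scene" or "top" or "wrist"; returns a dict with "frame" (384x512x3 uint8, red, green, blue), "fx", "fy", "cx", "cy" (pixels), "rvec" (rotation vector, rad) and "tvec" (3), from world to camera coordinates, as OpenCV has them; the wrist camera has in their place "T_tool_cam" (4x4, takes a point from camera to tool coordinates, whose origin is the TCP and whose axes are the flange's). Camera axes: x right, y down, z forward; pixel columns grow to the right and rows downward; lengths in m; the calibration is good to about 2 mm. A picture is of the moment at which its call begins: read the wrist's pose just before it. There is no depth.
- robot.close_job(): hands the job in; it is judged then, once.
Trained networks look in a picture, given as the dict that the camera call returned (one of the last four; its "shot" number tells which), for a name from the list of things; names that differ only in an ending like _2 or _b are one class to them, and where a whole thing is asked for, a point or a joint stands for the part that bears it (a point fixed in the world has none). Each returns a list of dicts, best first, with "conf" (0 to 1); they miss things now and then, are a little off and sometimes report something else, mostly with a low value. They report only what shows in the picture. A call takes as long as a camera call.
- robot.regions_of(picture, name): "mask" (384x512 bool, what is visible of it) and "rect" ([left, top, right, bottom] in pixels, round what is visible of it).
The state is a dict: "t": time; "q": joint angles; "dq": joint speeds; "joint_torque": joint torques, N m; "tool_pos": TCP position; "orientation": TCP orientation; "force": force on the tool from outside, world axes, zero at the start; "wrist_torque": the same for the moment, N m; "opening": finger opening in m; "gripper_force": force on a finger pad.
Only numpy, scipy, OpenCV 4.12 (cv2) and the standard library are available. Lean on these libraries where they do the work, as an engineer would, in place of code of your own. Each camera call takes 0.05 s, during which the arm holds its last target. There are 200 camera calls.

### The job

Get the ink ready for the pen: fold the wooden ink box's cover back past upright to its stop, where it stays, then unscrew the tight black cap of the square ink jar while the jar stays seated in the fitted well that keeps it from turning. Stop turning as soon as the threads let go (about a quarter turn anticlockwise seen from above), lift the cap straight off and finish holding it still and level over the jar's mouth, one to four centimetres clear, so that drips would fall back in; do not put it down or let go. Leave the pen, the dropper bottle and the calculator beside the box where they are.

Things in the scene. Friction and masses are not known exactly. Their poses are not given: they have to be found in the camera images.
- ink_box: Brown wooden box fixed to the desk, 120 (x) x 132 (y) x 60 mm high without its cover; origin under its centre, z up, -x is its front with the brass pull, +x its back with the hinge. In its right half (-y) a dark block with a square well 53 mm wide, centre at box x -16, y -27 mm, floor 12 mm above the desk, holds the jar's lower 30 mm; the left half holds low odds and ends.
- cover (a joint): Angle of the box's cover, rad: 0 shut, 1.57 upright, 1.78 fully back on its stop; starts at 0 to 0.35. Stiff friction hinge (0.28 N m): it stays where it is left; lifting it at the pull takes about 3 N. The cover is a shallow wooden tray turned over, 120 x 132 x 42 mm, 0.2 kg, top 102 mm above the desk when shut.
- cover_tab (a point): Grip point on the brass pull at the middle of the cover's front: a tongue 20 mm wide (along box y), 9 mm thick, standing 44 mm out; the point is 30 mm out from the cover's front wall, 73 mm above the desk when shut, and moves with the cover. Pinched across its width it pivots between the fingers as the cover swings. The front wall rises 29 mm above it.
- cover_hinge (a point): Middle of the hinge line, at the top of the box's back wall, 60 mm above the desk; the line runs along the box's y. The pull's grip point moves on a circle of radius 151 mm about it, towards the box's +x as the cover opens.
- ink_jar: Square dark-blue ink jar, 50 x 50 mm, 54 mm to the top of its rounded shoulder, mouth at 76 mm; loose, about 0.25 kg; origin under its base, z up. It stands in the well with 1.5 mm play all round, so it turns with the cap by up to 0.12 rad before the well stops it. It must not be drawn up in the well by more than 10 mm, and at the end by no more than 5 mm.
- jar_mouth (a point): Centre of the jar's mouth (outside diameter of neck 33 mm, over the thread 40 mm), 76 mm above the jar's base.
- cap: Ribbed black cap, 49 mm wide, 24 mm high; origin at the centre of its lower rim, z up, x along the white mark on top. Tight, its rim is 56 mm above the jar's base (2 mm over the shoulder) and its x lies along the jar's x. Three-lug right-hand thread: anticlockwise from above loosens; about 0.2 N m; rises 2.3 mm per rad; free of the jar at 1.25 rad of turn against the jar, stop at 1.74 rad.
- cap_rim (a point): Centre of the cap's lower rim (same point as the cap's origin).
- cap_mark (a point): Outer end of the white mark on the cap's top, 20 mm from its axis along the cap's x.
- pen_black: Black click pen, 142 mm long (along its y), 11 mm high, lying on the desk behind and to the right of the box; leave alone. Origin under its middle.
- dropper: Small brown dropper bottle, 33 mm wide, 102 mm tall, standing to the right of the box; leave alone. Origin under its base.
- calculator: Grey pocket calculator, 128 x 78 x 14 mm, lying on the desk behind and to the left of the box; leave alone. Origin under its middle.

How it is judged:
On the way, in this order (a step that is already met when the one before it is completed fails the run):
1. the cover is folded back past upright, to its stop (value of joint cover above 1.65 rad), for 0.2 s.
2. the cap is turned until its threads let go, the jar seated in its well (x of cap_mark in the frame of ink_jar between -0.011 and 0.008 m and y of cap_mark in the frame of ink_jar above 0.012 m and z of ink_jar in the frame of ink_box below 0.017 m and angle between ink_jar's own z axis and vertical below 0.1 rad), for 0.1 s.
At the end, for the whole second after the job is handed in: Cover back on its stop (over 1.65 rad); jar in its well (raised under 5 mm, tilted under 0.1 rad); cap turned 66 to 123 degrees from tight, held still by the fingers alone, level within 0.2 rad, its rim 6 to 50 mm above the jar's mouth and centred over it within 18 mm (all of step 2 and value of joint cover above 1.65 rad and horizontal distance between ink_jar and ink_box below 0.05 m and z of cap_rim in the frame of jar_mouth between 0.006 and 0.05 m and horizontal distance between cap_rim and jar_mouth below 0.018 m and angle between cap's own z axis and vertical below 0.2 rad and contact force between the fingers and cap above 1 N and contact force between cap and ink_jar below 0.05 N and contact force between cap and ink_box below 0.05 N and linear speed of each of cap, ink_jar below 0.02 m/s); the arm keeps its last pose, push and grip.
It fails at once if the jar is drawn up in its well by more than 10 mm or tipped (z of ink_jar in the frame of ink_box above 0.022 m or angle between ink_jar's own z axis and vertical above 0.2 rad).
It fails at once if the pen or the calculator is moved by more than 3 cm (distance of any of pen_black, calculator from where it was at the start of the episode above 0.03 m).
It fails at once if the dropper bottle is moved by more than 3 cm or tipped (distance of dropper from where it was at the start of the episode above 0.03 m or angle between dropper's own z axis and vertical above 0.5 rad).
It also fails if it takes over 51 s, if anything falls off the work surface, if the arm or the gripper's body presses on something with over 40 N, if the wrist force passes 120 N, or if a joint passes its speed limit or range.

## Working session

There is one attempt and no reset: what is moved stays moved. The work goes in short steps, Python scripts to look and compute and a shell command to move; the robot and the scene stay as the last step left them, time stands still between calls to the robot, and variables do not carry over. Pictures are saved under pics/ and viewed, at most 12 in all, crops included, and the job is handed in when it is done.

```bash
mkdir -p pics; cat > h.py <<'E'
import numpy as np, cv2
from plant import robot
from scipy.spatial.transform import Rotation as R
def shoot(n):
    s=robot.read_state(); p=robot.read_camera(n); 
    if n=="wrist":
        T=np.eye(4);T[:3,:3]=R.from_rotvec(s["orientation"]).as_matrix();T[:3,3]=s["tool_pos"]
        p["M"]=np.linalg.inv(T@p["T_tool_cam"])
    else:
        M=np.eye(4);M[:3,:3]=R.from_rotvec(np.ravel(p["rvec"])).as_matrix();M[:3,3]=np.ravel(p["tvec"]);p["M"]=M
    return p
def ray(p,u,v):
    C=np.linalg.inv(p["M"]);d=C[:3,:3]@np.array([(u-p["cx"])/p["fx"],(v-p["cy"])/p["fy"],1]);return C[:3,3],d/np.linalg.norm(d)
def atz(p,u,v,z):
    o,d=ray(p,u,v);return o+d*(z-o[2])/d[2]
def proj(p,X):
    c=p["M"][:3,:3]@np.asarray(X,float)+p["M"][:3,3];return np.array([p["fx"]*c[0]/c[2]+p["cx"],p["fy"]*c[1]/c[2]+p["cy"]])
def tri(l):
    A=0;b=0
    for p,u,v in l:
        o,d=ray(p,u,v);P=np.eye(3)-np.outer(d,d);A=A+P;b=b+P@o
    return np.linalg.solve(A,b)
def save(p,f): cv2.imwrite("pics/"+f,p["frame"][:,:,::-1])
E
python3 - <<'E'
from h import *
ps={n:shoot(n) for n in("scene","top")}
save_=np.hstack([ps["scene"]["frame"],ps["top"]["frame"]])
for n in ps: save(ps[n],n+"0.png")
for n in ps:
    print(n,np.linalg.inv(ps[n]["M"])[:3,3].round(3),ps[n]["fx"])
    for k in["ink_box","cover","cover_tab","dropper","pen_black","calculator","cap"]:
        for r in robot.regions_of(ps[n],k)[:2]:
            ys,xs=np.nonzero(r["mask"]);print(n,k,round(r["conf"],2),np.round(r["rect"],0),xs.mean().round(1),ys.mean().round(1))
print(robot.read_state()["t"])
E
```

```text
scene [ 0.094 -1.096  0.591] 455.9586713308294
scene ink_box 0.66 [182. 157. 268. 236.] 228.6 193.6
scene cover 0.9 [187. 158. 268. 209.] 228.1 181.0
scene cover_tab 0.7 [185. 155. 270. 207.] 227.5 181.1
scene dropper 0.97 [279. 211. 295. 257.] 288.3 234.7
scene pen_black 0.74 [269. 216. 320. 238.] 298.7 228.2
scene pen_black 0.55 [279. 208. 296. 257.] 288.5 234.2
top [ 0.508 -0.388  0.939] 475.33437132924786
top ink_box 0.96 [214. 190. 296. 281.] 254.7 226.5
top cover 0.92 [213. 188. 293. 284.] 254.9 226.3
top cover_tab 0.89 [216. 184. 296. 285.] 255.0 226.5
top cover_tab 0.33 [165. 102. 214. 167.] 192.2 132.3
top dropper 0.77 [337. 206. 360. 227.] 349.4 213.6
top pen_black 0.61 [294. 172. 355. 192.] 321.6 184.3
top calculator 0.95 [166. 100. 214. 170.] 191.8 132.5
0.8
```

View pics/scene0.png

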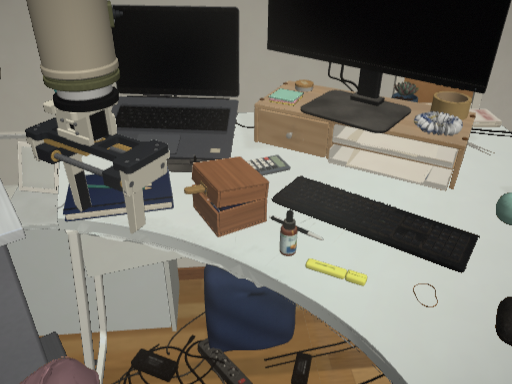

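View pics/top0.png

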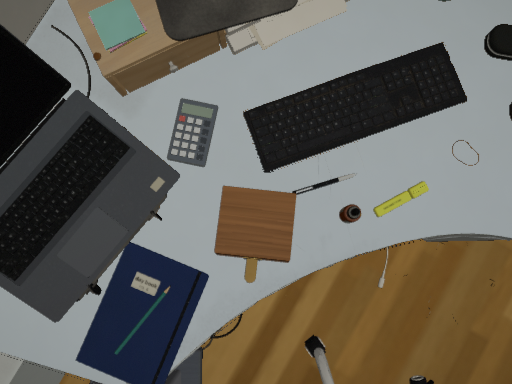

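The scene view shows the box at about (228,195) with its cover slightly open and the pull at (195,188). The top view shows the cover's corners near (222,186), (296,193), (291,262) and (215,255), with the tab tip at (250,282). I'll zoom in on both views to fit the pose.

```bash
python3 - <<'E'
import cv2,numpy as np
a=cv2.imread("pics/scene0.png")[145:245,178:278];b=cv2.imread("pics/top0.png")[180:290,205:305]
f=lambda i,k:cv2.resize(i,None,fx=k,fy=k,interpolation=cv2.INTER_CUBIC)
a=f(a,4);b=f(b,4);a=cv2.copyMakeBorder(a,0,40,0,0,0)
cv2.imwrite("pics/z0.png",np.hstack([a,b]))
E
```

```text
(no output)
```

View pics/z0.png

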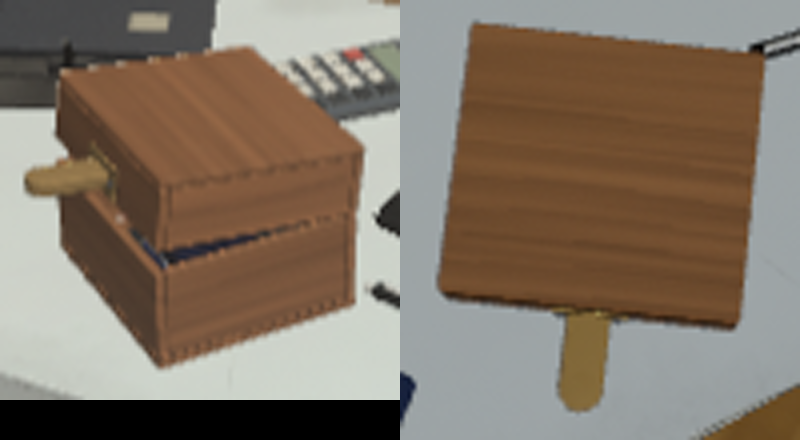

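```bash
cat > fit.py <<'E'
from h import *
from scipy.optimize import least_squares
def cov(P,th): # closed box coords -> box coords w/ cover at th (hinge y axis at x=.06,z=.06)
    x,y,z=P; dx,dz=x-.06,z-.06; c,s=np.cos(th),np.sin(th)
    return np.array([.06+dx*c+dz*s,y,.06-dx*s+dz*c])
def w(b,P): c,s=np.cos(b[2]),np.sin(b[2]); return np.array([b[0]+c*P[0]-s*P[1],b[1]+s*P[0]+c*P[1],P[2]])
E
python3 - <<'E'
from fit import *
ps={n:shoot(n) for n in("scene","top")}
S=lambda u,v:(178+u/4-.4,145+v/4-.4); T=lambda u,v:(205+(u-400)/4-.4,180+v/4-.4)
h,k=.06,.066
C=[("scene",S(163,185),(-h,-k,.102),1),("scene",S(60,72),(-h,k,.102),1),("scene",S(363,150),(h,-k,.102),1),("scene",S(250,46),(h,k,.102),1),
("scene",S(160,268),(-h,-k,.06),0),("scene",S(163,366),(-h,-k,0),0),("scene",S(355,303),(h,-k,0),0),("scene",S(62,250),(-h,k,0),0),
("scene",S(26,183),(-h-.044,0,.073),1),("top",T(578,411),(-h-.044,0,.073),1),
("top",T(470,24),(h,k,.102),1),("top",T(764,54),(h,-k,.102),1),("top",T(738,321),(-h,-k,.102),1),("top",T(440,291),(-h,k,.102),1)]
def r(b): return np.concatenate([proj(ps[n],w(b,cov(P,b[3]) if m else P))-uv for n,uv,P,m in C])
s=least_squares(r,[.5,-.4,0,.2],loss="soft_l1",x_scale=[.01,.01,.1,.1]);b=s.x
print(b.round(4),np.round(s.fun.reshape(-1,2),1).tolist())
np.save("b.npy",b)
for n,P in [("tab",cov((-.09,0,.073),b[3])),("cap",(-.016,-.027,.068)),("hinge",(.06,0,.06))]: print(n,w(b,P).round(4))
for n,u,v in [("top",349,214),("top",294,192),("top",355,175)]: print(atz(ps[n],u,v,.1 if u==349 else .01).round(3))
st=robot.read_state();print(st["t"],st["tool_pos"],st["orientation"],R.from_rotvec(st["orientation"]).as_matrix().round(3))
E
```

```text
[ 0.5443 -0.3701 -0.0983  0.105 ] [[-0.4, -0.4], [-1.0, 0.2], [0.9, -1.1], [-0.5, -0.4], [-0.9, 2.1], [-0.7, 1.0], [0.1, 0.6], [-0.3, -0.4], [0.0, 1.2], [0.2, -0.2], [-0.1, -1.1], [0.4, -1.0], [0.8, -0.0], [-1.0, -0.4]]
tab [ 0.4569 -0.3615  0.0887]
cap [ 0.5258 -0.3954  0.068 ]
hinge [ 0.604 -0.376  0.06 ]
[ 0.563 -0.536  0.1  ]
[ 0.612 -0.444  0.01 ]
[ 0.647 -0.565  0.01 ]
0.9 [ 0.23411764 -0.55246808  0.23266002] [3.07866656e+00 6.25364486e-01 3.02141075e-06] [[ 0.921  0.39   0.   ]
 [ 0.39  -0.921 -0.   ]
 [-0.     0.    -1.   ]]
```

```bash
cat > go.py <<'E'
from fit import *
def go(tgt,ang,tilt=0): # tcp target, world angle (deg) of tool y, tool down
    st=robot.read_state();R0=R.from_rotvec(st["orientation"]).as_matrix();a=np.radians(ang)
    best=None
    for s in(1,-1):
        y=s*np.array([np.cos(a),np.sin(a),0]);z=np.array([0,0,-1.]);R1=np.c_[np.cross(y,z),y,z]
        rv=R.from_matrix(R0.T@R1).as_rotvec()
        if best is None or np.linalg.norm(rv)<np.linalg.norm(best): best=rv
    return (R0.T@(np.array(tgt)-st["tool_pos"])).round(4).tolist(),(best/np.pi).round(4).tolist()
E
python3 - <<'E'
from go import *
b=np.load("b.npy");print(go([.4569,-.3615,.16],90+np.degrees(b[2])))
E
```

```text
([0.2796, -0.0889, 0.0727], [0.0, -0.0, 0.1589])
```

```bash
python3 -m handwheel '[[-1,0.28,-0.089,0.0,0,0,0.159],[-1,0.28,-0.089,0.03,0,0,0.159],[-1,0.28,-0.089,0.073,0,0,0.159],[-1,0.28,-0.089,0.073,0,0,0.159],[-1,0.28,-0.089,0.073,0,0,0.159],[-1,0.28,-0.089,0.073,0,0,0.159],[-1,0.28,-0.089,0.073,0,0,0.159]]' 20
python3 - <<'E'
from go import *
b=np.load("b.npy");p=shoot("wrist")
im=p["frame"].copy()
for P in [(-.09,0,.073),(-.104,0,.0775),(-.06,.066,.102),(-.06,-.066,.102)]:
    q=proj(p,w(b,cov(P,b[3])));cv2.drawMarker(im,tuple(int(round(x)) for x in q),(0,255,0),0,12,1);print(q.round(1))
p["frame"]=im;save(p,"w1.png");s=robot.read_state();print(s["t"],s["tool_pos"],s["q"])
E
```

```text
t: 1.78
tool_pos: [0.4571, -0.3615, 0.1599]
orientation: [3.137, -0.153, -0.0]
force: [-0.2, -0.3, -0.5]
opening: 0.093
gripper_force: 0.0
[260.6 205.6]
[260.6 224.1]
[164.4 172. ]
[356.5 171.8]
1.825 [ 0.45684987 -0.36226059  0.16033674] [-7.58044930e-01  1.28302956e-01  1.62379261e+00 -5.07155137e-04
  1.38850272e+00  9.12038199e-01]
```

View pics/w1.png

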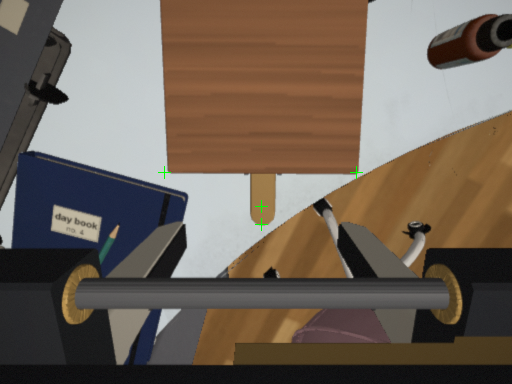

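The pull shows centred at (263,200) with its tip at row 224. That is within 2 mm of the prediction, so I'll descend and grip.

```bash
python3 -m handwheel '[[-0.3,0,0,0.04,0,0,0],[-0.3,0,0,0.076,0,0,0],[-0.3,0,0,0.076,0,0,0],[1,0,0,0.076,0,0,0],[1,0,0,0.076,0,0,0],[1,0,0,0.076,0,0,0],[1,0,0,0.076,0,0,0],[1,0,0,0.076,0,0,0]]' 25
python3 - <<'E'
from go import *
b=np.load("b.npy");s=robot.read_state();R0=R.from_rotvec(s["orientation"]).as_matrix()
g=s["tool_pos"]-R0[:,2]*.005
def P(th):return w(b,cov((-.09,0,.073),th))
th0=b[3]
print(s["t"],g,P(th0))
for th in np.linspace(th0,1.80,12)[1:]: print(round(th,2),(R0.T@(P(th)-P(th0))).round(3))
E
```

```text
t: 2.82
tool_pos: [0.4573, -0.3621, 0.0841]
orientation: [3.136, -0.155, 0.001]
force: [-1.1, 0.3, 0.5]
opening: 0.0197
gripper_force: 25.0
2.825 [ 0.4573242  -0.36209511  0.0890563 ] [ 0.45693942 -0.36152282  0.08865506]
0.26 [ 0.006  0.    -0.022]
0.41 [ 0.016  0.    -0.043]
0.57 [ 0.028  0.    -0.063]
0.72 [ 0.044  0.    -0.08 ]
0.88 [ 0.062  0.    -0.095]
1.03 [ 0.082  0.    -0.107]
1.18 [ 0.103  0.    -0.115]
1.34 [ 0.126  0.    -0.12 ]
1.49 [ 0.149  0.    -0.122]
1.65 [ 0.172  0.    -0.12 ]
1.8 [ 0.195  0.    -0.114]
```

```bash
python3 -m handwheel '[[1,0.002,0,-0.011,0,0,0],[1,0.006,0,-0.022,0,0,0],[1,0.010,0,-0.033,0,0,0],[1,0.016,0,-0.043,0,0,0],[1,0.028,0,-0.063,0,0,0],[1,0.044,0,-0.08,0,0,0],[1,0.062,0,-0.095,0,0,0],[1,0.082,0,-0.107,0,0,0],[1,0.103,0,-0.115,0,0,0],[1,0.103,0,-0.115,0,0,0]]' 25
python3 - <<'E'
from h import *
p=shoot("scene");save(p,"s2.png")
E
```

```text
t: 4.08
tool_pos: [0.5606, -0.3727, 0.199]
orientation: [3.136, -0.155, 0.001]
force: [0.2, -5.5, -0.3]
opening: 0.0202
gripper_force: 25.0
```

View pics/s2.png

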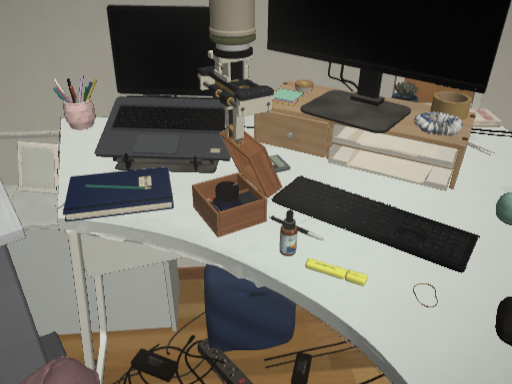

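The cover is held at about 1.15 rad and the cap is visible in the box at (228,192). Continuing to the stop.

```bash
python3 -m handwheel '[[1,0.023,0,-0.005,0,0,0],[1,0.046,0,-0.007,0,0,0],[1,0.069,0,-0.005,0,0,0],[1,0.08,0,-0.002,0,0,0],[1,0.092,0,0.001,0,0,0],[1,0.1,0,0.003,0,0,0],[1,0.1,0,0.003,0,0,0],[1,0.1,0,0.003,0,0,0]]' 25
```

```text
t: 5.12
tool_pos: [0.6585, -0.3828, 0.1969]
orientation: [3.136, -0.157, -0.001]
force: [-5.1, -4.5, 4.7]
opening: 0.0185
gripper_force: 25.0
```

```bash
python3 -m handwheel '[[-0.5,0,0,0,0,0,0],[-0.5,0,0,0,0,0,0],[-0.5,0,0,-0.04,0,0,0],[-0.5,0,0,-0.07,0,0,0],[-1,-0.06,0,-0.07,0,0,0],[-1,-0.12,0.0,-0.07,0,0,0],[-1,-0.18,0.0,-0.07,0,0,0],[-1,-0.2,0.0,-0.07,0,0,0],[-1,-0.2,0.0,-0.07,0,0,0],[-1,-0.2,0,-0.07,0,0,0]]' 25
python3 - <<'E'
from go import *
ps=[shoot(n) for n in("wrist","top","scene")]
for n,p in zip("wts",ps):
    save(p,n+"3.png")
    for k in["cap","ink_jar","cover"]:
        for r in robot.regions_of(p,k)[:1]:
            ys,xs=np.nonzero(r["mask"]);print(n,k,round(r["conf"],2),np.round(r["rect"],0),xs.mean().round(1),ys.mean().round(1))
st=robot.read_state();print(st["t"],st["tool_pos"],st["q"])
f=lambda i,k:cv2.resize(i,None,fx=k,fy=k,interpolation=cv2.INTER_CUBIC)
a=f(ps[0]["frame"],.78)[:300]
b_=f(ps[1]["frame"][170:290,200:320],3.3);c=f(ps[2]["frame"][130:250,178:298],3.3)
im=np.hstack([b_,c]);im=np.vstack([im,np.pad(f(ps[0]["frame"],.5),((0,0),(0,im.shape[1]-256),(0,0)))])
cv2.imwrite("pics/c3.png",im[:,:,::-1])
E
```

```text
t: 6.38
tool_pos: [0.461, -0.3615, 0.2658]
orientation: [3.138, -0.154, 0.001]
force: [0.3, 0.4, -0.0]
opening: 0.0929
gripper_force: 0.0
w cap 0.56 [268.  95. 311. 142.] 288.2 117.7
w ink_jar 0.68 [267.  97. 300. 138.] 268.8 117.4
w cover 0.59 [180.   2. 344.  46.] 263.7 21.3
t cap 0.78 [254. 223. 283. 252.] 269.6 236.5
t ink_jar 0.65 [258. 221. 285. 250.] 269.6 235.9
t cover 0.88 [222. 144. 302. 195.] 260.2 170.2
s cap 0.85 [214. 181. 238. 204.] 227.2 190.9
s ink_jar 0.64 [214. 198. 241. 210.] 224.9 203.9
s cover 0.6 [238. 115. 295. 198.] 266.3 158.0
6.975 [ 0.4602363  -0.36157187  0.26561446] [-7.53501592e-01  7.90645930e-02  1.48337896e+00 -3.70673894e-06
  1.57918236e+00  9.15999039e-01]
```

View pics/c3.png

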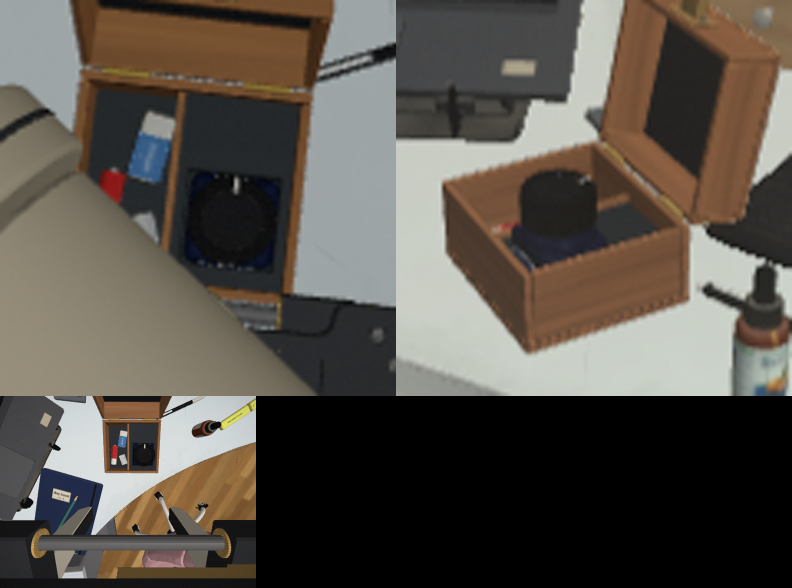

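The cover is back, and the cap shows at top pixel (270,236) and scene pixel (227,191) with its white mark pointing at the hinge. Next I'll triangulate the cap.

```bash
python3 - <<'E'
from go import *
b=np.load("b.npy")
w_,t,s=[shoot(n) for n in("wrist","top","scene")]
for n,p,u,v in[("t",t,270,236),("w",w_,288,117.7),("s",s,227.1,186.7)]: print(n,atz(p,u,v,.092 if n!="w" else .088).round(4))
print("tri",tri([(t,270,236),(s,227.1,186.7)]).round(4), tri([(t,270,236),(s,227.1,186.7),(w_,288.5,118)]).round(4))
c=w(b,(-.016,-.027,.092));print(c,[proj(p,c).round(1) for p in(t,s,w_)])
# cover check: tab tip & front corners in top
for P in[(-.06,.066,.102),(h:=.06,.066,.102),(-.06,-.066,.06)]: print([proj(t,w(b,cov(P,th))).round(1).tolist() for th in(1.6,1.7,1.78)])
print(go([.5258,-.3954,.16],90+np.degrees(b[2])-38))
print("m",t["frame"].shape)
E
python3 - <<'E'
import cv2;a=cv2.imread("pics/t3.png")[110:270,210:310];cv2.imwrite("pics/t3z.png",cv2.resize(a,None,fx=3.7,fy=3.7,interpolation=2))
E
```

```text
t [ 0.5243 -0.3963  0.092 ]
w [ 0.5226 -0.3977  0.088 ]
s [ 0.525  -0.3974  0.092 ]
tri [ 0.5248 -0.3966  0.0916] [ 0.5238 -0.3974  0.0925]
[ 0.52575297 -0.3954406   0.092     ] [array([269.5, 235.2]), array([226.9, 186.2]), array([286., 115.])]
[[220.5, 153.5], [221.6, 147.1], [222.5, 142.4]]
[[226.3, 167.6], [226.5, 168.1], [226.6, 168.7]]
[[299.1, 187.2], [299.8, 180.0], [300.3, 174.4]]
([0.0686, 0.0272, 0.1057], [-0.0, -0.0, 0.211])
m (384, 512, 3)
```

View pics/t3z.png

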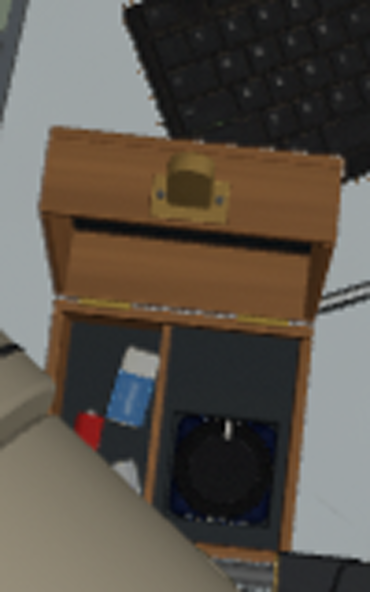

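Against the fit, the cover is back at about 1.74 rad (back corner at top pixel (224,144), rim corner at (300,177)). The cap is at (0.5246, -0.397) with its top at z 0.092, as expected.

```bash
python3 - <<'E'
from go import *
b=np.load("b.npy");print(go([.5246,-.397,.084],90+np.degrees(b[2])-38))
E
```

```text
([0.0676, 0.0289, 0.1817], [-0.0, -0.0, 0.211])
```

```bash
python3 -m handwheel '[[-1,0.068,0.029,0.03,0,0,0.06],[-1,0.068,0.029,0.06,0,0,0.12],[-1,0.068,0.029,0.08,0,0,0.18],[-1,0.068,0.029,0.1,0,0,0.211],[-1,0.068,0.029,0.1,0,0,0.211],[-1,0.068,0.029,0.1,0,0,0.211]]' 15
python3 - <<'E'
from go import *
p=shoot("wrist");c=np.array([.5246,-.397,.092])
for k in["cap"]:
    for r in robot.regions_of(p,k)[:2]:
        ys,xs=np.nonzero(r["mask"]);print(k,r["conf"],np.round(r["rect"]),xs.mean(),ys.mean(),atz(p,xs.mean(),ys.mean(),.088))
print(proj(p,c))
im=p["frame"].copy()
for a in np.linspace(0,6.28,24):
    q=proj(p,c+.0245*np.array([np.cos(a),np.sin(a),0]));cv2.circle(im,tuple(int(round(x)) for x in q),1,(0,255,0),-1)
p["frame"]=im;save(p,"w4.png");b=np.load("b.npy");print(go([.5246,-.397,.084],90+np.degrees(b[2])-38))
E
```

```text
t: 7.88
tool_pos: [0.5253, -0.3974, 0.1667]
orientation: [2.918, -1.164, 0.002]
force: [0.5, 0.1, -0.2]
opening: 0.0931
gripper_force: 0.0
cap 0.7 [233. 170. 292. 233.] 261.67302158273384 202.6068345323741 [ 0.52519424 -0.3986005   0.088     ]
[260.75950665 205.89035649]
([-0.0013, 0.0002, 0.0833], [-0.0, -0.0007, 0.0005])
```

View pics/w4.png

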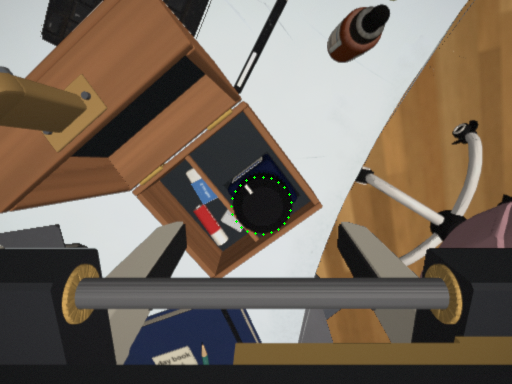

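The predicted rim circle matches the cap at (262,204), so the tool is centred. Descending and gripping.

```bash
python3 -m handwheel '[[-1,-0.001,0,0.04,0,0,0],[-1,-0.001,0,0.07,0,0,0],[-1,-0.001,0,0.083,0,0,0],[-1,-0.001,0,0.083,0,0,0],[1,-0.001,0,0.083,0,0,0],[1,-0.001,0,0.083,0,0,0],[1,-0.001,0,0.083,0,0,0],[1,-0.001,0,0.083,0,0,0],[1,-0.001,0,0.083,0,0,0]]' 35; python3 -c "
from h import *;s=robot.read_state();print(s['wrist_torque'],s['q'])"
```

```text
t: 9.1
tool_pos: [0.5242, -0.3965, 0.0827]
orientation: [2.916, -1.167, -0.0]
force: [-0.7, -0.0, 0.8]
opening: 0.049
gripper_force: 35.0
[-0.01496939  0.06352895 -0.00556058] [-7.25414599e-01  3.91521980e-01  1.46117718e+00 -1.65466220e-04
  1.28890226e+00  1.60696785e+00]
```

```bash
python3 -m handwheel '[[1,0,0,0,0,0,-0.042],[1,0,0,-0.0003,0,0,-0.083],[1,0,0,-0.0006,0,0,-0.125],[1,0,0,-0.0009,0,0,-0.167],[1,0,0,-0.0012,0,0,-0.208],[1,0,0,-0.0015,0,0,-0.25],[1,0,0,-0.0018,0,0,-0.292],[1,0,0,-0.0022,0,0,-0.333],[1,0,0,-0.0022,0,0,-0.333]]' 35; python3 - <<'E'
from h import *
s=robot.read_state();print(s['wrist_torque'])
p=shoot("scene");cv2.imwrite("pics/s5.png",cv2.resize(p["frame"][100:260,160:320],None,fx=3.5,fy=3.5,interpolation=2)[:,:,::-1])
E
```

```text
t: 10.22
tool_pos: [0.5241, -0.3965, 0.0848]
orientation: [-3.11, -0.444, 0.0]
force: [-1.0, -0.5, 0.9]
opening: 0.0489
gripper_force: 35.0
[0.06075832 0.25235662 0.01282434]
```

View pics/s5.png

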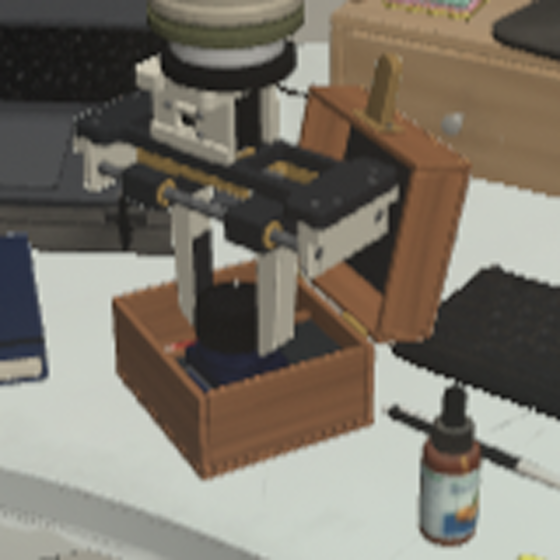

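The jar is seated and the fingers are clear of the cover. Finishing the turn.

```bash
python3 -m handwheel '[[1,0,0,-0.0003,0,0,-0.042],[1,0,0,-0.0006,0,0,-0.083]]' 35; python3 -c "
from h import *;s=robot.read_state();print(s['wrist_torque'])";  python3 -m handwheel '[[1,0,0,-0.0002,0,0,-0.022],[1,0,0,-0.0003,0,0,-0.044],[1,0,0,-0.0003,0,0,-0.044]]' 35; python3 -c "
from h import *;s=robot.read_state();print(s['wrist_torque'],s['t'])"
```

```text
t: 10.52
tool_pos: [0.5243, -0.3966, 0.0856]
orientation: [3.025, 0.847, 0.0]
force: [0.9, -0.1, 1.7]
opening: 0.0488
gripper_force: 35.0
[ 0.01441326  0.07807294 -0.07071873]
t: 10.9
tool_pos: [0.5245, -0.3965, 0.086]
orientation: [2.961, 1.049, 0.001]
force: [0.9, 0.6, 1.8]
opening: 0.0486
gripper_force: 35.0
[ 0.02604351 -0.0294165   0.02361452] 10.9
```

```bash
python3 -m handwheel '[[1,0,0,-0.002,0,0,0],[1,0,0,-0.004,0,0,0],[1,0,0,-0.004,0,0,0],[1,0,0,-0.004,0,0,0]]' 35; python3 - <<'E'
from h import *
p=shoot("top");cv2.imwrite("pics/t6.png",np.hstack([cv2.resize(q["frame"][a:a+100,c:c+100],None,fx=4,fy=4,interpolation=2) for q,a,c in((p,180,215),(shoot("scene"),130,178))])[:,:,::-1])
E
```

```text
t: 11.4
tool_pos: [0.5242, -0.3964, 0.0896]
orientation: [-2.96, -1.052, 0.0]
force: [-0.7, -0.1, -0.2]
opening: 0.0487
gripper_force: 35.0
```

View pics/t6.png

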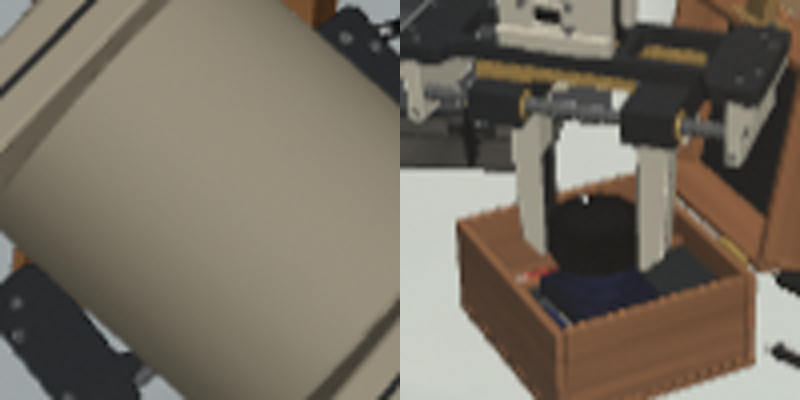

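The grip is sound and the force shows no jar weight. I'll lift on slowly and check.

```bash
python3 -m handwheel '[[1,0,0,-0.002,0,0,0],[1,0,0,-0.004,0,0,0],[1,0,0,-0.004,0,0,0]]' 35;python3 -m handwheel '[[1,0,0,-0.006,0,0,0],[1,0,0,-0.012,0,0,0],[1,0,0,-0.018,0,0,0],[1,0,0,-0.024,0,0,0],[1,0,0,-0.03,0,0,0],[1,0,0,-0.03,0,0,0],[1,0,0,-0.03,0,0,0]]' 35; python3 - <<'E'
from h import *
p=shoot("scene");cv2.imwrite("pics/s7.png",cv2.resize(p["frame"][90:240,170:320],None,fx=4,fy=4,interpolation=2)[:,:,::-1])
E
```

```text
t: 11.88
tool_pos: [0.5245, -0.3966, 0.0941]
orientation: [2.959, 1.053, 0.0]
force: [0.3, 0.1, 0.5]
opening: 0.0489
gripper_force: 35.0
t: 12.75
tool_pos: [0.5242, -0.3963, 0.1235]
orientation: [-2.96, -1.053, 0.0]
force: [-0.0, -0.8, -0.7]
opening: 0.0485
gripper_force: 35.0
```

View pics/s7.png

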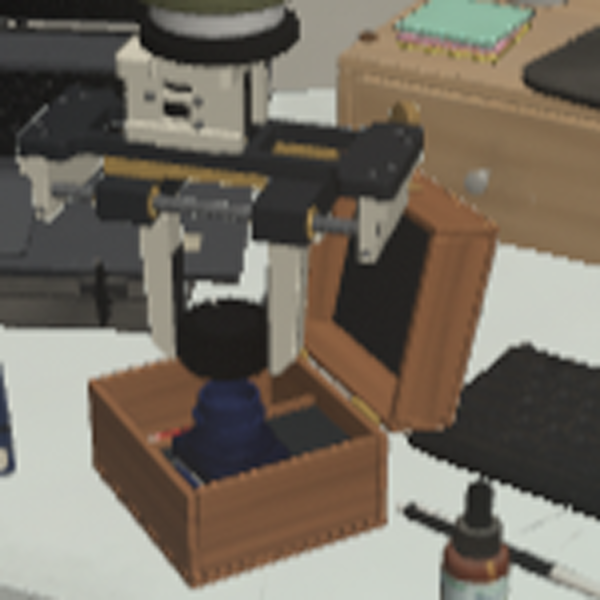

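The cap is held level about 2 cm over the jar's bare neck at (228,400), the jar is seated and the cover is back. Handing in.

```bash
python3 -m handwheel '[[1,0,0,0,0,0,0],[1,0,0,0,0,0,0],[1,0,0,0,0,0,0]]' 35; python3 -c "
from plant import robot;print(robot.close_job())"
```

```text
t: 13.18
tool_pos: [0.5242, -0.3964, 0.1236]
orientation: [-2.96, -1.053, 0.0]
force: [-0.3, 0.1, -0.5]
opening: 0.0488
gripper_force: 35.0
the job is handed in; nothing more can be done
None
```

The job is handed in at about 13 s, and no verdict came back: the cover is back at about 1.74 rad, the cap was turned about 83° and is held still and level about 2 cm above the seated jar's mouth, and the pen, dropper and calculator were not touched.

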